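# Fold open the spice cupboard's bifold door

### The arm

A 6-joint arm with a two-finger parallel gripper is mounted at the origin on a cart in front of the work surface, level with it; the furniture and walls round the work are solid. World frame = base frame: x ahead of the robot, y to its left, z up, the work surface at z = 0. Lengths are in m, angles in rad, forces in N, time in s.
With the tool pointing down it reaches from about 0.15 to 0.775 m from the base axis. Payload 6.1 kg.
Tool frame: the origin (TCP) lies midway between the tips of the shut fingers; the grasp point (between the pads) lies 19 mm behind it; z points along the fingers, y is the line along which they close (so a half turn about z gives the same grasp; the last joint's range is limited). The gripper opens to 85 mm and grips with 20 to 120 N. Pads are 22 mm wide; open, the fingers measure 114 mm over their backs; the gripper's body (76 mm by 85 mm) begins 54 mm behind the grasp point. The pads swing forward as they close: fully open they stand 13 mm farther back than shut.
Start: joints at [-1.122, 0.126, -0.04, 1.405, 0, 1.571], TCP at [0.228, -0.473, 0.231] pointing down, gripper open.
Joint ranges: [-2.72, 2.72], [-0.95, 1.95], [-1.27, 1.35], [-1.78, 2.02], [-1.46, 1.47], [-3.14, 3.14]. Speed limits (rad/s): [2.39, 2.39, 3.01, 3.14, 3.14, 3.14].

### API

Orientations are given as a unit quaternion [x, y, z, w].
In Python, from station import robot gives the robot as it stands. The module is installed in compiled form; this text tells all that it offers.
- The arm moves only by the tool play_rows, never from a script. Its argument "increments" is a list of rows, each a list of 3 entries, a list of its own where there are three numbers: the shift along the tool's x, y, z in mm, then the turn, a rotation vector about the tool's x, y, z in degrees, then the opening, from 0 (shut) to 1 (fully open). In form: [[[dx, dy, dz], [wx, wy, wz], claw], ...]. A call has 1 to 12 rows; each row is the pose to reach, as a shift and turn from the pose commanded when the call began, along the tool's axes at that moment; what a row does not reach only later rows make up. A row lasts 1/10 s, in which the tool goes at most 50 mm and 8.59 degrees, less where a joint would pass 70% of its speed; a pose out of reach is approached as far as the arm can. A call with a gripper value outside its range is refused whole. The fingers move at their own pace and stop on an object; "squeeze" is the grip in N (left out, the last holds). Time passes only in rows, so rows that repeat a pose let the fingers close. It gives the time, the measured TCP pose, the force, the opening and the grip force at its end, in the units of the state.
- robot.get_obs(): the state, without advancing time (a new reading comes with each control period).
- robot.grab_frame(name): name is "side" or "top"; returns (picture, depth): 420x560x3 uint8, red, green, blue; 420x560 float32, m along the optical axis (not along the pixel's ray), 0 where there is no reading.
- robot.camera_info(name): a dict with "camera_matrix" (3x3 intrinsics, pixels), "cam_to_world" (4x4, takes a point from camera to world coordinates). Camera axes: x right, y down, z forward; pixel columns grow to the right and rows downward; lengths in m; the calibration is good to about 2 mm. A picture is of the moment at which its call begins. camera_info takes no time and is no camera call.
- robot.hand_in(): hands the job in; it is judged then, once.
The state is a dict: "time_s": time; "q": joint angles; "joint_vel": joint speeds; "joint_torque": joint torques, N m; "position": TCP position; "tcp_rot": TCP orientation; "contact_force": force on the tool from outside, world axes, zero at the start; "torque": the same for the moment, N m; "gripper_width": finger opening in m; "grasp_force": force on a finger pad.
Only numpy, scipy, OpenCV 4.12 (cv2) and the standard library are available. Lean on these libraries where they do the work, as an engineer would, in place of code of your own. Each camera call takes 0.05 s, during which the arm holds its last target. There are 200 camera calls.

### The job

I need the spice jars in the small cupboard with the folding two-leaf door. Take that door by its bar handle and pull, so that both leaves fold together along the track until the door is fully open, then let go of it and leave it open. The narrow cupboard beside it, with the plain single door, must stay shut.

Things in the scene. Friction and masses are not known exactly. Their poses are not given: they have to be found in the camera images.
- fold_hinge (a point): Fixed upright hinge line of the folding door: left (+y) front edge of the wider cream cupboard (236 wide, 137 deep, 210 mm high); point 180 mm up, on the door's back plane. Axes: the cupboard's (x into it, y left, z up). Door: two leaves, each 100 wide, 12 thick; the first turns here, the second hangs on its far edge; the second's far edge runs in a track along y. Shut: both flat along -y.
- fold_handle (a point): Dark upright round bar, 12 mm thick, on the second leaf, axis 40 mm off its face. Origin: grip point on the axis, 180 mm up, 25 below bar's top, 30 below cupboard's top; bar clear of its posts to 36 mm below. -x points away from the leaf. Door at angle a: in fold_hinge's axes x=-(0.075 sin a+0.052 cos a), y=-(0.125 cos a+0.052 sin a) (m), z=0, turned +a about z (anticlockwise from above).
- fold_door (a joint): Angle a of the folding door's first leaf to the cupboard's front, rad: 0 shut (as it starts), 1.30 at its stop, fully open. The second leaf turns the other way by the same angle. Moves at a light pull of 1 to 2 N and stays where it is left. The cupboard's top board juts 20 mm ahead of the door's back plane.
- plain_door (a joint): Angle of the single-leaf door of the other, narrower cream cupboard (130 mm wide, same height, same bar handle), beside the first on either side; rad, 0 shut, 1.5 open. It is to stay shut.

How it is judged:
On the way:
1. the folding door is being drawn open by the gripper at its bar handle (grasp point within 60 mm of the handle's grip point, fingers in contact) (distance between the grasp point and fold_handle below 0.06 m and contact force between the fingers and anything else above 0.3 N and value of joint fold_door above 0.2 rad), for 0.05 s.
At the end, for the whole second after the job is handed in: The folding door stands still, open by more than 1.08 rad (its stop is at 1.30), and the plain door of the narrow cupboard is shut (less than 0.1 rad) (value of joint fold_door above 1.08 rad and velocity of joint fold_door between -0.05 and 0.05 rad/s and value of joint plain_door below 0.1 rad); the robot touches nothing.
It fails at once if the narrow cupboard's plain door is pulled open (more than 0.15 rad) (value of joint plain_door above 0.15 rad).
It also fails if it takes over 32 s, if anything falls off the work surface, if the arm or the gripper's body presses on something with over 40 N, if the wrist force passes 120 N, or if a joint passes its speed limit or range.

## Working session

There is one attempt and no reset: what is moved stays moved. The work goes in short steps, Python scripts to look and compute and a tool call to move; the robot and the scene stay as the last step left them, time stands still between calls to the robot, and variables do not carry over. Pictures are saved under pics/ and viewed, at most 10 in all, crops included, and the job is handed in when it is done.

Besides the shell and the picture viewer there is one more tool, called after "Call:" as a command line: name --argument value ..., lists and objects as JSON in quotes. play_rows: Moves the arm, as the interface text tells. Its arguments: {"type":"object","properties":{"increments":{"type":"array","items":{"type":"array"}},"squeeze":{"type":"number"}},"required":["increments"]}

```bash
mkdir -p pics
cat > h.py <<'E'
import numpy as np,cv2
from station import robot
from scipy.spatial.transform import Rotation as R
def snap(n,tag):
    p,d=robot.grab_frame(n); cv2.imwrite(f'pics/{tag}.png',p[:,:,::-1]); np.save(f'pics/{tag}.npy',d); return p,d
def pts(n,d):
    i=robot.camera_info(n);K=np.array(i['camera_matrix']);T=np.array(i['cam_to_world'])
    v,u=np.mgrid[:420,:560]; c=np.stack([(u-K[0,2])/K[0,0]*d,(v-K[1,2])/K[1,1]*d,d],-1)
    return c@T[:3,:3].T+T[:3,3]
E
python3 - <<'E'
from h import *
for n in('side','top'):
    snap(n,n+'0'); print(n,np.round(robot.camera_info(n)['cam_to_world'],3).tolist())
o=robot.get_obs(); print(o)
E
```

```text
side [[0.963, -0.145, 0.227, 0.323], [-0.269, -0.571, 0.775, -1.005], [0.017, -0.808, -0.589, 0.691], [0.0, 0.0, 0.0, 1.0]]
top [[-0.022, -0.995, 0.1, 0.442], [-1.0, 0.021, -0.009, -0.274], [0.006, -0.1, -0.995, 0.995], [0.0, 0.0, 0.0, 1.0]]
{'time_s': 0.1, 'q': array([-1.12200729e+00,  1.26346661e-01, -4.04910151e-02,  1.40541286e+00,
        1.92078781e-05,  1.57076784e+00]), 'joint_vel': array([-0.00089656, -0.0017742 ,  0.00174003, -0.00035279,  0.00211585,
        0.00117693]), 'joint_torque': array([ 1.60021827e-03, -4.36902952e+01,  3.53606737e+01,  1.36014138e-02,
        3.56160797e-05,  3.09849213e-06]), 'position': array([ 0.22763088, -0.4726793 ,  0.23059952]), 'tcp_rot': array([ 9.74925590e-01,  2.22529921e-01, -1.52419086e-04, -7.11014098e-04]), 'contact_force': array([-0.13671687,  0.71944413, -1.09846549]), 'torque': array([ 0.01754523, -0.05537656, -0.01071097]), 'grasp_force': 0.0, 'gripper_width': 0.0852088579877988}
```

View pics/side0.png

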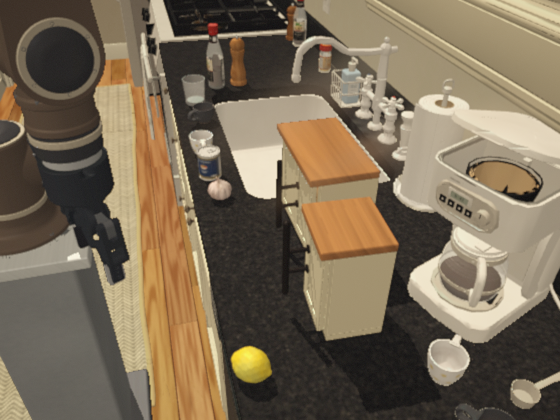

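View pics/top0.png

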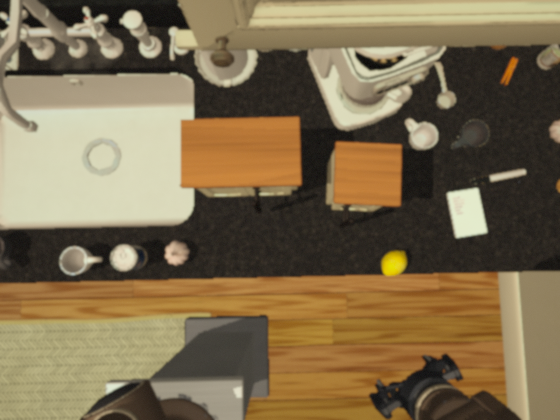

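The top view shows the wider cupboard's wooden top at columns 182–302, rows 117–187, and the narrow one at 333–402, rows 142–207. The dark handle bars show near (258,200) and (345,215), and in the side view at (279,190) and (287,255).

Run:
```python
from h import *
d=np.load('pics/top0.npy'); P=pts('top',d)
i=robot.camera_info('top');K=np.array(i['camera_matrix']);print(K.round(1).tolist())
roi=np.zeros((420,560),bool); 
for nm,(a,b) in dict(wide=(175,308),nar=(325,410)).items():
    m=(P[...,2]>0.195)&(P[...,2]<0.225); m[:, :a]=0; m[:,b:]=0; m[:105]=0; m[225:]=0
    Q=P[m]; print(nm,len(Q),np.median(Q[:,2]))
    lab=(m*255).astype(np.uint8); n,l,st,c=cv2.connectedComponentsWithStats(lab); k=1+np.argmax(st[1:,4]); Q=P[l==k]
    r=cv2.minAreaRect((Q[:,:2]*1000).astype(np.float32)); print(r, cv2.boxPoints(r).round(1).tolist(), st[1:].tolist())
# handle candidates from both cams: dark points off the counter
for n,(r0,r1,c0,c1) in dict(top=(180,230,230,370),side=(150,300,265,305)).items():
    im=cv2.imread(f'pics/{n}0.png'); d=np.load(f'pics/{n}0.npy'); P=pts(n,d)
    m=(im.max(2)<75)&(P[...,2]>0.11)&(P[...,2]<0.212); mm=np.zeros_like(m); mm[r0:r1,c0:c1]=m[r0:r1,c0:c1]
    nn,l,st,c=cv2.connectedComponentsWithStats((mm*255).astype(np.uint8))
    for k in range(1,nn):
        if st[k,4]>8:
            Q=P[l==k]; print(n,st[k].tolist(),np.median(Q,0).round(3),Q.min(0).round(3),Q.max(0).round(3), [np.median(Q[abs(Q[:,2]-z)<.008],0).round(3).tolist() for z in (.2,.18,.16) if (abs(Q[:,2]-z)<.008).any()])
for n,b in (('top',(225,170,360,235)),('side',(240,110,400,340))):
    im=cv2.imread(f'pics/{n}0.png')[b[1]:b[3],b[0]:b[2]]; s=min(780/im.shape[1],580/im.shape[0]); cv2.imwrite(f'pics/{n}0c.png',cv2.resize(im,None,fx=s,fy=s,interpolation=cv2.INTER_CUBIC)); print(s)
```

```text
[[409.6, 0.0, 290.0], [0.0, 409.6, 211.0], [0.0, 0.0, 1.0]]
wide 8339 0.21085983981188783
((641.3016357421875, -186.49099731445312), (137.63482666015625, 235.9872589111328), 0.23261797428131104) [[572.0, -68.80000305175781], [573.0, -304.79998779296875], [710.5999755859375, -304.20001220703125], [709.5999755859375, -68.19999694824219]] [[180, 116, 122, 72, 8307], [252, 200, 6, 6, 32]]
nar 4185 0.21077660218176408
((593.482177734375, -434.7671203613281), (130.60687255859375, 122.5660629272461), 86.27559661865234) [[528.0999755859375, -496.0], [650.4000244140625, -503.8999938964844], [658.9000244140625, -373.6000061035156], [536.5999755859375, -365.6000061035156]] [[334, 141, 68, 65, 4155], [349, 217, 6, 6, 30]]
top [252, 188, 9, 22, 108] [ 0.543 -0.213  0.147] [ 0.535 -0.218  0.119] [ 0.578 -0.207  0.208] [[0.54, -0.212, 0.204], [0.537, -0.216, 0.182], [0.536, -0.215, 0.163]]
top [343, 205, 12, 21, 113] [ 0.505 -0.399  0.146] [ 0.497 -0.405  0.116] [ 0.538 -0.394  0.207] [[0.502, -0.4, 0.203], [0.5, -0.395, 0.181], [0.499, -0.396, 0.161]]
side [276, 161, 22, 41, 197] [ 0.539 -0.214  0.149] [ 0.534 -0.218  0.111] [ 0.577 -0.206  0.204] [[0.54, -0.214, 0.199], [0.54, -0.215, 0.179], [0.538, -0.214, 0.159]]
side [283, 221, 22, 47, 398] [ 0.502 -0.402  0.151] [ 0.496 -0.406  0.11 ] [ 0.533 -0.395  0.205] [[0.501, -0.401, 0.199], [0.5, -0.403, 0.181], [0.5, -0.403, 0.16]]
5.777777777777778
2.5217391304347827
```

View pics/top0c.png

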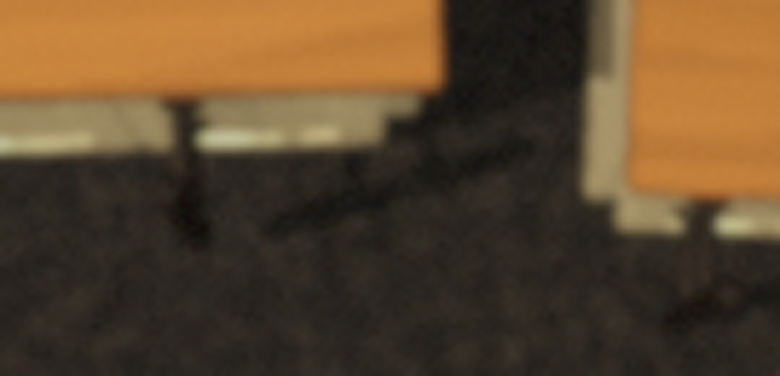

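View pics/side0c.png

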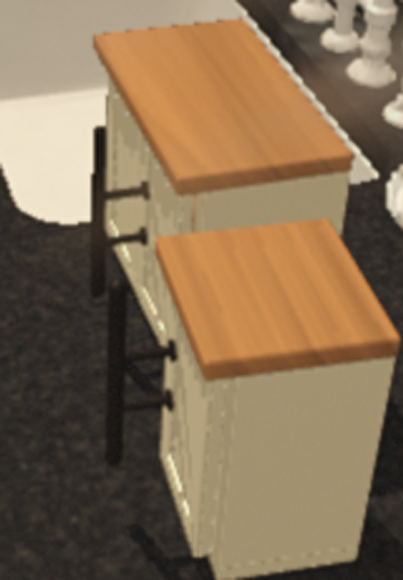

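Measurements agree with the given sizes: top board 236 × 137 at z = 0.211, with its front edge 20 mm ahead of the back plane. That puts the handle at about (0.541, −0.2135), the hinge at about (0.593, −0.088), and the cupboard's yaw near 0. I'll move to above the handle with the tool pointing down and y along world −y.

Call:
play_rows --increments '[[[0, 0, -40], [0, 0, 0], 1], [[40, -10, -60], [0, 0, 5], 1], [[85, -20, -60], [0, 0, 12], 1], [[130, -32, -60], [0, 0, 18], 1], [[175, -43, -60], [0, 0, 25.7], 1], [[220, -54, -60], [0, 0, 25.7], 1], [[265, -65, -60], [0, 0, 25.7], 1], [[310, -77, -60], [0, 0, 25.7], 1], [[355, -88, -60], [0, 0, 25.7], 1], [[395, -97.5, -60], [0, 0, 25.7], 1], [[395, -97.5, -60], [0, 0, 25.7], 1], [[395, -97.5, -60], [0, 0, 25.7], 1]]' --squeeze 25

```text
time_s: 1.3
position: [0.5418, -0.2129, 0.2904]
tcp_rot: [1.0, 0.001, -0.001, -0.0]
contact_force: [-0.4, -0.8, 0.4]
gripper_width: 0.0856
grasp_force: 0.0
```

Call:
play_rows --increments '[[[0, 0, 30], [0, 0, 0], 1], [[0, 0, 60], [0, 0, 0], 1], [[0, 0, 90], [0, 0, 0], 1], [[0, 0, 110], [0, 0, 0], 1], [[0, 0, 130], [0, 0, 0], 1], [[0, 0, 130], [0, 0, 0], 1]]'

```text
time_s: 1.9
position: [0.5388, -0.2142, 0.1586]
tcp_rot: [1.0, -0.001, -0.002, -0.001]
contact_force: [-0.0, 0.9, 0.3]
gripper_width: 0.0857
grasp_force: 0.0
```

Call:
play_rows --increments '[[[0, 0, 0], [0, 0, 0], 0.5], [[0, 0, 0], [0, 0, 0], 0.3], [[0, 0, 0], [0, 0, 0], 0], [[0, 0, 0], [0, 0, 0], 0], [[0, 0, 0], [0, 0, 0], 0], [[0, 0, 0], [0, 0, 0], 0], [[0, 0, 0], [0, 0, 0], 0], [[0, 0, 0], [0, 0, 0], 0]]'

```text
time_s: 2.7
position: [0.5402, -0.2109, 0.162]
tcp_rot: [1.0, 0.001, -0.001, -0.003]
contact_force: [-6.2, 10.9, 7.4]
gripper_width: 0.0112
grasp_force: 24.7
```

Run:
```python
from h import *
snap('side','s1'); im=cv2.imread('pics/s1.png')[60:340,160:400]; cv2.imwrite('pics/s1c.png',cv2.resize(im,None,fx=2,fy=2))
print(robot.get_obs())
hx,hy=.541+.052,-.2135+.125
for a in (.1,.2,.35,.5,.65,.8,.95,1.1,1.25):
    x=hx-(.075*np.sin(a)+.052*np.cos(a)); y=hy-(.125*np.cos(a)+.052*np.sin(a)); print(a,'tool dx dy mm',round((x-.541)*1e3,1),round(-(y+.2135)*1e3,1))
```

```text
{'time_s': 2.75, 'q': array([-0.37445589,  0.23976631, -0.05299151,  1.28111102,  0.0042632 ,
        2.76508915]), 'joint_vel': array([-0.00040238,  0.00085755, -0.00132059,  0.00144944, -0.00065139,
        0.00122694]), 'joint_torque': array([ -4.47656929, -46.17735744,  36.29211903,  -3.89452681,
        -2.0434083 ,   0.06263447]), 'position': array([ 0.54020753, -0.21094707,  0.16205238]), 'tcp_rot': array([ 9.99996027e-01,  1.02053013e-03, -6.47529080e-04, -2.54646272e-03]), 'contact_force': array([-6.37778707, 10.26625903,  7.18474871]), 'torque': array([1.98116166, 1.06425679, 0.05942711]), 'grasp_force': 24.708150029182434, 'gripper_width': 0.011373227470554092}
0.1 tool dx dy mm -7.2 4.6
0.2 tool dx dy mm -13.9 7.8
0.35 tool dx dy mm -22.6 10.3
0.5 tool dx dy mm -29.6 9.6
0.65 tool dx dy mm -34.8 6.0
0.8 tool dx dy mm -38.0 -0.6
0.95 tool dx dy mm -39.3 -10.0
1.1 tool dx dy mm -38.4 -22.0
1.25 tool dx dy mm -35.6 -36.2
```

View pics/s1c.png

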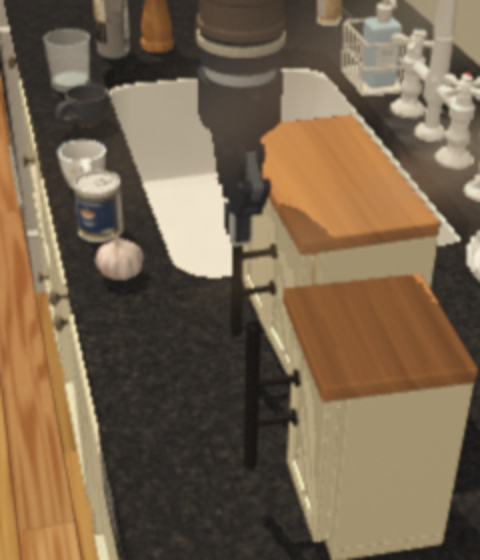

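Gripped: the bar is between the fingers just above its upper post, at about (237,215) in the crop. I'll pull along the arc, turning part of the way with the leaf.

Call:
play_rows --increments '[[[-3, 0, 0], [0, 0, -1], 0], [[-7, 2.5, 0], [0, 0, -3], 0], [[-10.5, 4.5, 0], [0, 0, -5], 0], [[-14, 6, 0], [0, 0, -6], 0], [[-18.5, 7, 0], [0, 0, -8], 0], [[-22.5, 8, 0], [0, 0, -11], 0], [[-26, 8, 0], [0, 0, -13], 0], [[-29.5, 7.5, 0], [0, 0, -16], 0], [[-29.5, 7.5, 0], [0, 0, -16], 0]]'

```text
time_s: 3.65
position: [0.5131, -0.2199, 0.1621]
tcp_rot: [0.99, 0.141, 0.002, -0.001]
contact_force: [3.2, 6.2, 1.6]
gripper_width: 0.0115
grasp_force: 24.6
```

Call:
play_rows --increments '[[[-2.5, -2.5, 0], [0, 0, -3], 0], [[-4, -5, 0], [0, 0, -5], 0], [[-5, -8.5, 0], [0, 0, -8], 0], [[-5.3, -12, 0], [0, 0, -11], 0], [[-5, -17, 0], [0, 0, -14], 0], [[-4, -21.5, 0], [0, 0, -17], 0], [[-2, -27, 0], [0, 0, -20], 0], [[0.3, -33, 0], [0, 0, -23], 0], [[3.5, -39, 0], [0, 0, -26], 0], [[7, -46, 0], [0, 0, -30], 0], [[7, -46, 0], [0, 0, -30], 0]]'

```text
time_s: 4.75
position: [0.5057, -0.1747, 0.1621]
tcp_rot: [0.92, 0.391, -0.0, 0.0]
contact_force: [-4.6, 0.4, 5.4]
gripper_width: 0.0115
grasp_force: 25.3
```

Run:
```python
from h import *
snap('side','s2'); im=cv2.imread('pics/s2.png')[60:340,160:400]; cv2.imwrite('pics/s2c.png',cv2.resize(im,None,fx=2,fy=2))
snap('top','t2'); im=cv2.imread('pics/t2.png')[100:260,160:360]; cv2.imwrite('pics/t2c.png',cv2.resize(im,None,fx=3,fy=3))
```

```text
(no output)
```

View pics/s2c.png

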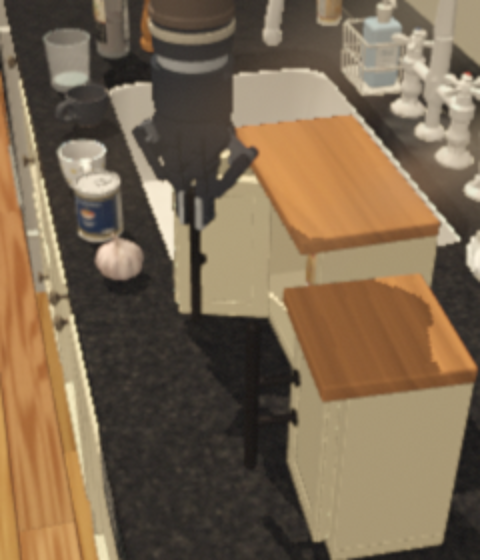

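View pics/t2c.png

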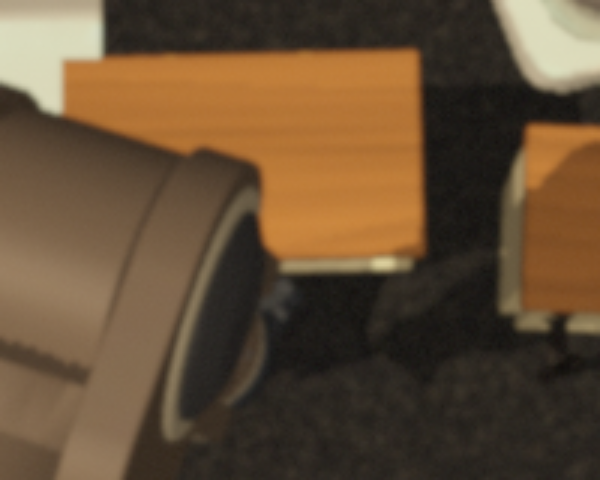

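The second leaf stands out from the front (crop columns 175–270, rows 170–310), with the gripper still on the bar. The pose matches a ≈ 1.25. I'll release with a partial opening and lift clear.

Call:
play_rows --increments '[[[0, 0, 0], [0, 0, 0], 0.2], [[0, 0, 0], [0, 0, 0], 0.4], [[0, 0, 0], [0, 0, 0], 0.4], [[0, 0, 0], [0, 0, 0], 0.4], [[0, 0, 0], [0, 0, 0], 0.4]]'

```text
time_s: 5.35
position: [0.5059, -0.1752, 0.1611]
tcp_rot: [0.921, 0.391, -0.0, -0.0]
contact_force: [-0.3, 0.3, 0.6]
gripper_width: 0.0338
grasp_force: 0.0
```

Call:
play_rows --increments '[[[0, 0, -8], [0, 0, 0], 0.4], [[0, 0, -20], [0, 0, 0], 0.4], [[0, 0, -35], [0, 0, 0], 0.4], [[0, 0, -60], [0, 0, 0], 0.4], [[0, 0, -90], [0, 0, 0], 0.4], [[0, 0, -120], [0, 0, 0], 0.4], [[-30, 0, -140], [0, 0, 0], 0.4], [[-70, 20, -150], [0, 0, 0], 0.4], [[-110, 40, -150], [0, 0, 0], 0.4], [[-150, 60, -150], [0, 0, 0], 0.4], [[-150, 60, -150], [0, 0, 0], 0.4], [[-150, 60, -150], [0, 0, 0], 0.4]]'

```text
time_s: 6.55
position: [0.4445, -0.3256, 0.3121]
tcp_rot: [0.921, 0.39, 0.0, 0.0]
contact_force: [-0.6, -0.4, -0.6]
gripper_width: 0.0343
grasp_force: 0.0
```

Run:
```python
from h import *
snap('side','s3'); p,d=snap('top','t3'); im=cv2.imread('pics/t3.png')[100:260,160:360]; cv2.imwrite('pics/t3c.png',cv2.resize(im,None,fx=3,fy=3))
im=cv2.imread('pics/s3.png');P=pts('side',np.load('pics/s3.npy'))
m=(im.max(2)<75)&(P[...,2]>.12)&(P[...,2]<.208)&(P[...,0]>.45)&(P[...,0]<.56)&(P[...,1]>-.3)&(P[...,1]<-.1)
Q=P[m&(P[...,2]>.19)];print(m.sum(),len(Q),np.median(Q,0).round(3),np.median(P[m],0).round(3)); print(robot.get_obs()['contact_force'])
```

```text
193 30 [ 0.503 -0.18   0.197] [ 0.503 -0.18   0.16 ]
[0.03550971 0.58117764 0.90006958]
```

View pics/s3.png

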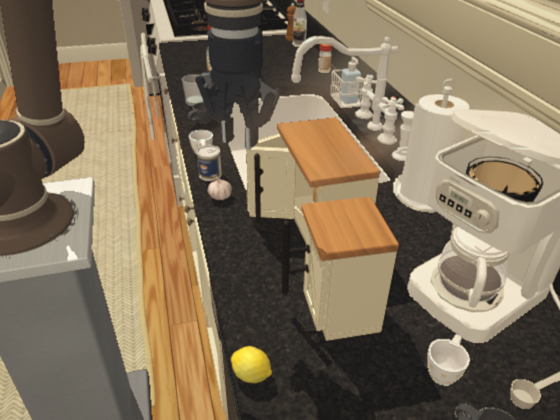

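View pics/t3c.png

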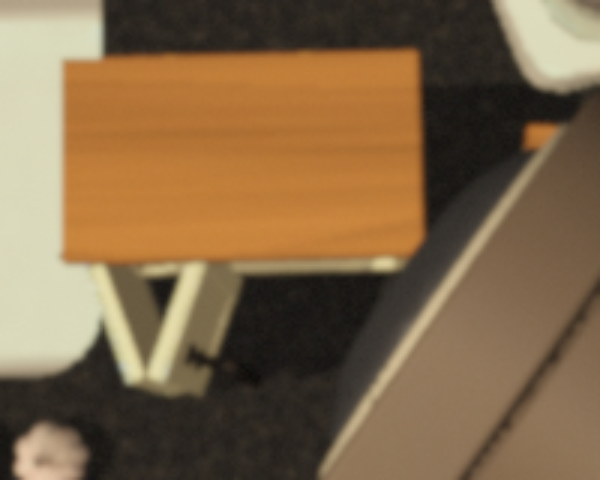

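Both leaves stand folded (V in the top crop at columns 95–240, rows 265–395). The first leaf is at about 72° (roughly 1.25 rad). The bar is measured at y ≈ −0.177, which fits. The plain door is shut and the robot is clear with no contact force.

```bash
python3 -c "
from station import robot
print(robot.hand_in())"
```

```text
the job is handed in; nothing more can be done
None
```

The folding door is open to about 1.25 rad by my camera estimate and released, the narrow cupboard's plain door stayed shut, and I've handed the job in (no verdict came back).

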